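# Load a furniture leg into the boring machine by feel

### The job

Take the long furniture leg out of the rack and load it into the horizontal boring machine: lay it flat on the bed, snug along the fence, and slide its square end in under the hood until you feel it come up solid against the end stop hidden inside, pushing gently (never over 20 N). Let go of it there and swing the hold-down clamp over onto it. Leave the offcuts in the rack and everything else on the bench where it is.

Things in the scene. Friction and masses are not known exactly. Their poses are not given: they have to be found in the camera images.
- leg: the leg to load: light wood, 200 mm long, about 0.34 kg, square 50 x 50 mm for 160 mm, then tapering to a foot 32 mm square. Origin on the underside below its centre line, 140 mm behind the square end; +y along it to the square end, z up. It lies in one of the rack's three slots, 75 mm of its square end sticking out: only that part can be gripped there. Centre of mass 90 mm from the square end
- leg_top (a point): the centre of the leg's square end face, 140 mm along +y from the leg's origin and 25 mm above the underside
- rack: plywood rack fixed to the bench, 224 x 139 mm, open at top and front: three parallel slots 56 mm wide, 125 mm long, 70 mm apart in x, floor 12 mm and 14 mm thick walls 57 mm above the bench. Origin at bench level in the middle of its open front; +y points out of the slots. Things are lifted straight up out of it
- machine: bed of the horizontal boring machine, fixed. Origin at bench level below the point where the fence face meets the plane of the hood's mouth; +y is the feed direction into the hood, +x points across the fence. Aluminium bed 60 mm above the bench, x = -100 to +40, y = -270 mm to beyond the mouth. Fence face at x = 0, fence 20 mm thick and only 15 mm above the bed: fingers pass over it
- mouth (a point): point on the bed in the plane of the hood's mouth, on the centre line of a leg that is snug to the fence (x = -25, y = 0, z = 60 mm in the machine's frame)
- head: boring head, fixed, axes as the machine. Its hood is a box x = -93..+40, y = 0..90 mm, 120 mm above the bed; the gripper cannot enter. Mouth 117 x 68 mm, veiled by a soft brush. The end stop inside is unseen: the leg comes solid with its square end 30 to 62 mm past the mouth. Its sprung pin first gives 6 mm under 1 N and stays pressed on a leg left there; then hard rubber, 6 N/mm
- clamp (a joint): hold-down clamp, rad: 0 with its pad on a 50 mm high leg, grows as it swings back open, to 1.1; starts open. Stiff enough to stay wide open; below about 0.7 its own weight closes it. Pushing its arm's end down (about 2 N) or its handle over closes it
- clamp_hinge (a point): axis of the clamp, along the machine's y, at x = 60, y = -21, z = 126 mm in the machine's frame. Closed, the steel arm (14 mm wide, 12 mm thick) reaches level from it 88 mm to -x, with a rubber pad under its end, and the black handle (22 mm thick, 98 mm long) stands straight up. Open, both are turned back towards +x by the joint's angle
- clamp_arm (a point): point on the upper face of the clamp's arm, 80 mm from the axis
- clamp_handle (a point): centre of the clamp's handle, 75 mm from the axis
- offcut_a: offcut of the same bar, 50 x 50 x 112 mm, no foot, wholly inside a rack slot; leave it there. Origin under its centre
- offcut_b: the second such offcut, in another slot; leave it there. Origin under its centre
- sander: bystander: black orbital sander, 190 x 85 mm, 110 mm high, origin under its middle
- mallet: bystander: wooden mallet lying on its side, 310 mm long, head 110 x 62 x 72 mm, origin under its middle
- tin: bystander: closed metal tin, 90 mm diameter, 62 mm high, origin under its centre
- glue: bystander: white glue bottle, 60 mm diameter, 170 mm high, origin under its centre
- sanding_block: bystander: cork sanding block 120 x 62 x 28 mm, origin under its centre
- square: bystander: steel combination square lying flat, blade 200 mm, stock 110 mm, 20 mm high, origin under the blade's middle
There are look-alikes about, which are no part of the job. What is shaped like the leg but blue is not meant.

How it is judged (in metres and radians):
On the way:
1. the leg lies flat on the bed along the fence, its square end in under the hood and touching the end stop, the clamp still open (y of leg_top in the frame of machine above 0.02 m and x of leg_top in the frame of machine between -0.03 and -0.02 m and z of leg_top in the frame of machine between 0.08 and 0.09 m and angle between the y axis of leg and the y axis of machine, either way round below 0.05 rad and contact force between leg and head above 0.15 N and value of joint clamp above 0.5 rad), for 0.2 s.
At the end, for the whole second after the job is handed in: Leg still, flat on the bed (5 mm), parallel to the fence (0.05 rad), its square end centred 25 mm from the fence face (5 mm), over 20 mm inside the hood and touching the hidden stop (above 0.15 N); clamp joint below 0.05 rad (y of leg_top in the frame of machine above 0.02 m and x of leg_top in the frame of machine between -0.03 and -0.02 m and z of leg_top in the frame of machine between 0.08 and 0.09 m and angle between the y axis of leg and the y axis of machine, either way round below 0.05 rad and contact force between leg and head above 0.15 N and value of joint clamp below 0.05 rad and linear speed of leg below 0.01 m/s).
It fails at once if the leg is rammed into the end stop or the head with more than 20 N (contact force between leg and head above 20 N).
It fails at once if an offcut is taken out of or shoved about in its slot (more than 25 mm) (distance of any of offcut_a, offcut_b from where it was at the start of the episode above 0.025 m).
It fails at once if a bystander is moved by more than 30 mm (distance of any of sander, mallet, tin, glue, sanding_block, square from where it was at the start of the episode above 0.03 m).
It also fails if it takes over 66 s, if anything falls off the work surface, if the arm or the gripper's body presses on something with over 40 N, if the wrist force passes 120 N, or if a joint passes its speed limit or range.

### The arm

A 6-joint arm with a two-finger parallel gripper is mounted at the origin on the work surface. World frame = base frame: x ahead of the robot, y to its left, z up, the work surface at z = 0. Lengths are in m, angles in degrees, forces in N, time in s.
With the tool pointing down it reaches from about 0.4 to 0.825 m from the base axis. Payload 7 kg.
Tool frame: the origin (TCP) lies midway between the tips of the shut fingers; the grasp point (between the pads) lies r.pinch_z behind it (r.pinch_z is the distance from the TCP to the grasp point, in m); z points along the fingers, y is the line along which they close (so a half turn about z gives the same grasp; the last joint's range is limited). The gripper opens to 88 mm and grips with 3 to 60 N. Pads are 19 mm wide; open, the fingers measure 130 mm over their backs; the gripper's body (78 mm by 193 mm) begins 47 mm behind the grasp point.
Start: joints at [88.585, 20.546, 0.682, 0, -70.136, -16.507], TCP at [0.208, 0.642, 0.227] pointing down, gripper open.
Joint ranges: [-176.03, 176.03], [-82.01, 121.73], [-58.28, 71.71], [-173.87, 95.51], [-174.79, -0.11], [-173.66, 173.66]. Speed limits (degrees/s): [136.94, 136.94, 172.46, 180, 180, 180].

### API

Orientations are given as [roll, pitch, yaw] about the fixed x, y, z axes, in that order (R = Rz(yaw) Ry(pitch) Rx(roll)).
In Python, from plant import r, optics, job gives the robot as it stands.
- The arm moves only by the shell command python3 -m crank 'ROWS' [FORCE]. ROWS is JSON, a list of rows, each an object with "xyz": the shift along the tool's x, y, z in units of 30 mm (1.0 is 30 mm), a list of three; "delta_rot": the turn, a rotation vector about the tool's x, y, z in degrees, a list of three; "claw": the closure, from 0 (fully open) to 1 (shut). A call has 1 to 20 rows; each row is the pose to reach, as a shift and turn from the pose commanded when the call began, along the tool's axes at that moment; what a row does not reach only later rows make up. A row lasts 1/8 s, in which the tool goes at most 62.5 mm and 10.7 degrees, less where a joint would pass 70% of its speed; a pose out of reach is approached as far as the arm can. A call with a gripper value outside its range is refused whole. The fingers move at their own pace and stop on an object; FORCE is the grip in N (left out, the last holds). Time passes only in rows, so rows that repeat a pose let the fingers close. It gives the time, the measured TCP pose, the force, the opening and the grip force at its end, in the units of the state.
- r.get_state(): the state, without advancing time (a new reading comes with each control period).
- optics.capture(name): name is "side" or "top" or "wrist"; returns a dict with "img" (420x560x3 uint8, blue, green, red), "fovy" (degrees; the focal length in pixels is half the picture's height over the tangent of half this angle, whatever the lens; pixels are square), "cx", "cy" (the principal point, pixels), "eye" and "rotation" of the camera in the world; the wrist camera has in their place "hand_eye" (4x4, takes a point from camera to tool coordinates, whose origin is the TCP and whose axes are the flange's). Camera axes: x right, y up, looking along -z (the intrinsics and any distortion apply to the point x, -y, -z); pixel columns grow to the right and rows downward; lengths in m; the calibration is good to about 2 mm. A picture is of the moment at which its call begins: read the wrist's pose just before it. There is no depth.
- job.close_job(): hands the job in; it is judged then, once.
The state is a dict: "time_s": time; "joints": joint angles; "qd": joint speeds; "joint_torque": joint torques, N m; "tcp_pos": TCP position; "eef_rot": TCP orientation; "contact_force": force on the tool from outside, world axes, zero at the start; "moment": the same for the moment, N m; "gripper_width": finger opening in m; "gripper_force": force on a finger pad.
Only numpy, scipy, OpenCV 4.12 (cv2) and the standard library are available. Lean on these libraries where they do the work, as an engineer would, in place of code of your own. Each camera call takes 0.05 s, during which the arm holds its last target. There are 200 camera calls.

## Working session

There is one attempt and no reset: what is moved stays moved. The work goes in short steps, Python scripts to look and compute and a shell command to move; the robot and the scene stay as the last step left them, time stands still between calls to the robot, and variables do not carry over. Pictures are saved under pics/ and viewed, at most 10 in all, crops included, and the job is handed in when it is done.

```bash
ls; mkdir -p pics; python3 - <<'E'
from plant import r,optics,job
import cv2,numpy as np
s=r.get_state();print(s,r.pinch_z)
for n in("top","side","wrist"):
    c=optics.capture(n);cv2.imwrite(f"pics/{n}0.png",c["img"]);print(n,{k:(np.round(v,4).tolist() if k!="img" else 0) for k,v in c.items()})
E
```

```text
pics
{'time_s': 0.0, 'joints': array([ 8.85835096e+01,  2.05918258e+01,  6.33580338e-01, -2.00583016e-02,
       -7.01373967e+01, -1.65078297e+01]), 'qd': array([ 0.07728412, -0.09182191,  0.04918402,  0.06267825, -0.00312515,
       -0.01235672]), 'joint_torque': array([-3.99249475e-04, -5.82712662e+01,  2.93063700e+01,  6.99740991e+00,
        6.98400821e-03, -1.65924876e-04]), 'tcp_pos': array([0.20760307, 0.64175475, 0.22561702]), 'eef_rot': array([ 1.79902942e+02, -9.10018618e-03, -1.79311433e+01]), 'contact_force': array([ 0.01086952, -0.01227322, -0.62832978]), 'moment': array([ 0.04587276, -0.03940031,  0.01134064]), 'gripper_force': 0.0, 'gripper_width': 0.08751063810464513} 0.0188
top {'img': 0, 'fovy': 57.4019, 'cx': 282.0193, 'cy': 209.3245, 'eye': [0.2793, -0.0977, 1.0935], 'rotation': [10.9114, -0.6667, -90.8044]}
side {'img': 0, 'fovy': 50.369, 'cx': 285.6485, 'cy': 207.506, 'eye': [0.2451, 0.6117, 0.9304], 'rotation': [43.179, -0.4656, -160.2883]}
wrist {'img': 0, 'fovy': 67.9142, 'cx': 278.1611, 'cy': 216.2323, 'hand_eye': [[0.0001, 0.9693, 0.2457, 0.0662], [1.0, -0.0004, 0.0012, -0.0011], [0.0013, 0.2457, -0.9693, -0.1581], [0.0, 0.0, 0.0, 1.0]]}
```

View pics/top0.png

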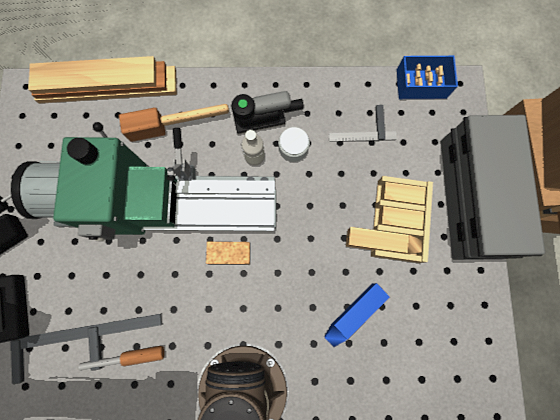

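View pics/side0.png

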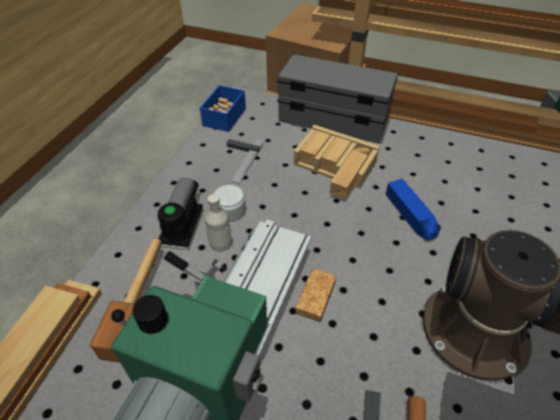

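Candidates: the light-wood piece sticking out of the rack's near slot at (382,240) has a tapered foot. The offcuts lie wholly inside the slots at (404,190) and (402,216). The blue look-alike is at (358,315) and the planks are at (100,75). I choose (382,240) and check it in one crop. The hood is to the left (+y) and the clamp is at about (180,150).

```bash
cat > h.py <<'E'
import numpy as np,cv2
from scipy.spatial.transform import Rotation as R
def cam(c,st=None):
    f=c["img"].shape[0]/2/np.tan(np.radians(c["fovy"])/2)
    if "hand_eye" in c:
        T=np.eye(4);T[:3,:3]=R.from_euler("xyz",st["eef_rot"],degrees=True).as_matrix();T[:3,3]=st["tcp_pos"]
        T=T@np.array(c["hand_eye"]);return f,c["cx"],c["cy"],T[:3,3],T[:3,:3]
    return f,c["cx"],c["cy"],np.array(c["eye"]),R.from_euler("xyz",c["rotation"],degrees=True).as_matrix()
def cast(C,px,z):
    f,cx,cy,e,M=C;px=np.atleast_2d(px).astype(float)
    d=np.c_[(px[:,0]-cx)/f,-(px[:,1]-cy)/f,-np.ones(len(px))]@M.T
    return e+d*((z-e[2])/d[:,2])[:,None]
def proj(C,P):
    f,cx,cy,e,M=C;q=(np.atleast_2d(P)-e)@M;return np.c_[cx+f*q[:,0]/-q[:,2],cy-f*q[:,1]/-q[:,2]]
E
python3 - <<'E'
import cv2,numpy as np
from h import *
from plant import optics
c=optics.capture("top");C=cam(c);im=c["img"]
a=cv2.resize(im[165:270,335:445],None,fx=3.6,fy=3.6,interpolation=cv2.INTER_CUBIC)
b=cv2.resize(im[110:250,150:285],None,fx=2.9,fy=2.9,interpolation=cv2.INTER_CUBIC)
o=np.zeros((410,800,3),np.uint8);o[:a.shape[0],:a.shape[1]]=a;o[:b.shape[0],400:400+b.shape[1]]=b[:410]
cv2.imwrite("pics/crop1.png",o)
print(c.keys(),cast(C,[[240,385]],0))
E
```

```text
dict_keys(['img', 'fovy', 'cx', 'cy', 'eye', 'rotation']) [[0.01455166 0.00524535 0.        ]]
```

View pics/crop1.png

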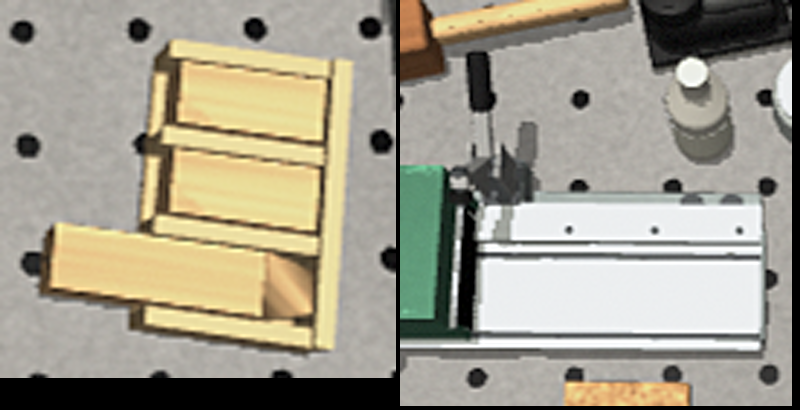

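The crop confirms the leg: the square end sticks out left at crop (47-57, 224-292) and the tapered foot is at (290,285) in the near slot. The bed's right edge is at crop u=763 and the fence lines run along v≈240-258.

```bash
python3 - <<'E'
import numpy as np
from h import *
from plant import optics,r
C=cam(optics.capture("top"))
p=lambda q:np.c_[335+np.array(q)[:,0]/3.6,165+np.array(q)[:,1]/3.6]
m=lambda q:np.c_[150+(np.array(q)[:,0]-400)/2.9,110+np.array(q)[:,1]/2.9]
L=cast(C,p([[57,224],[47,292],[266,250],[263,317]]),.062);print(np.round(L,4))
d=(L[0]+L[1]-L[2]-L[3])[:2];print("leg yaw",np.degrees(np.arctan2(-d[0],d[1])))
a=cast(C,m([[480,247],[760,250],[480,257],[760,259],[480,335],[760,338],[480,240],[760,243],[763,205],[763,350]]),.06);print(np.round(a,4))
g=(L[0]+L[1])[:2]/2-d/np.linalg.norm(d)*.055
s=r.get_state();Rt=R.from_euler("xyz",s["eef_rot"],degrees=True).as_matrix()
print(g,"tool shift",Rt.T@(np.r_[g,0.2]-s["tcp_pos"])/.03,Rt.round(3))
E
```

```text
[[ 0.4262 -0.299   0.062 ]
 [ 0.375  -0.2891  0.062 ]
 [ 0.4045 -0.4561  0.062 ]
 [ 0.3542 -0.4499  0.062 ]]
leg yaw -7.614699643154198
[[ 0.5215  0.1746  0.06  ]
 [ 0.5156 -0.0913  0.06  ]
 [ 0.5118  0.1742  0.06  ]
 [ 0.5068 -0.0912  0.06  ]
 [ 0.437   0.1714  0.06  ]
 [ 0.4309 -0.0905  0.06  ]
 [ 0.5283  0.1749  0.06  ]
 [ 0.5224 -0.0914  0.06  ]
 [ 0.5598 -0.0946  0.06  ]
 [ 0.4196 -0.0931  0.06  ]]
[ 0.393317   -0.34856766] tool shift [16.05031756 29.51238577  0.89424646] [[ 0.951 -0.308 -0.   ]
 [-0.308 -0.951 -0.001]
 [ 0.     0.001 -1.   ]]
```

```bash
python3 -m crank '[{"xyz":[2,2,-5.8],"delta_rot":[0,0,0],"claw":0},{"xyz":[2,2,-5.8],"delta_rot":[0,0,0],"claw":0},{"xyz":[2,2,-5.8],"delta_rot":[0,0,0],"claw":0},{"xyz":[6.35,6.4,-5.8],"delta_rot":[0,0,0],"claw":0},{"xyz":[6.35,6.4,-5.8],"delta_rot":[0,0,0],"claw":0},{"xyz":[6.35,6.4,-5.8],"delta_rot":[0,0,0],"claw":0},{"xyz":[6.35,6.4,-5.8],"delta_rot":[0,0,0],"claw":0},{"xyz":[14.2,14.4,-5.8],"delta_rot":[0,0,0],"claw":0},{"xyz":[14.2,14.4,-5.8],"delta_rot":[0,0,0],"claw":0},{"xyz":[14.2,14.4,-5.8],"delta_rot":[0,0,0],"claw":0},{"xyz":[14.2,14.4,-5.8],"delta_rot":[0,0,0],"claw":0},{"xyz":[14.2,14.4,-5.8],"delta_rot":[0,0,0],"claw":0},{"xyz":[14.2,14.4,-5.8],"delta_rot":[0,0,0],"claw":0},{"xyz":[14.2,14.4,-5.8],"delta_rot":[0,0,0],"claw":0},{"xyz":[14.2,14.4,-5.8],"delta_rot":[0,0,0],"claw":0}]' 40
```

```text
time_s: 2.12
tcp_pos: [0.4801, 0.1006, 0.4003]
eef_rot: [180.0, 0.0, -17.9]
contact_force: [0.1, 0.7, -0.3]
gripper_width: 0.0876
gripper_force: 0.0
```

```bash
python3 -m crank '[{"xyz":[1.2,10.1,1.7],"delta_rot":[0,0,40],"claw":0},{"xyz":[1.2,10.1,1.7],"delta_rot":[0,0,40],"claw":0},{"xyz":[1.2,10.1,1.7],"delta_rot":[0,0,40],"claw":0},{"xyz":[1.2,10.1,1.7],"delta_rot":[0,0,40],"claw":0},{"xyz":[1.2,10.1,1.7],"delta_rot":[0,0,40],"claw":0},{"xyz":[1.9,15.1,6],"delta_rot":[0,0,79.7],"claw":0},{"xyz":[1.9,15.1,6],"delta_rot":[0,0,79.7],"claw":0},{"xyz":[1.9,15.1,6],"delta_rot":[0,0,79.7],"claw":0},{"xyz":[1.9,15.1,6],"delta_rot":[0,0,79.7],"claw":0},{"xyz":[1.9,15.1,6],"delta_rot":[0,0,79.7],"claw":0},{"xyz":[1.9,15.1,6],"delta_rot":[0,0,79.7],"claw":0},{"xyz":[1.9,15.1,6],"delta_rot":[0,0,79.7],"claw":0}]'; python3 - <<'E'
from h import *
from plant import optics,r
s=r.get_state();c=optics.capture("wrist");cv2.imwrite("pics/w1.png",c["img"]);C=cam(c,s)
np.savez("w1.npz",*C)
print(proj(C,[[.4262,-.299,.062],[.375,-.2891,.062],[.4045,-.4561,.062],[.3542,-.4499,.062]]))
E
```

```text
time_s: 3.62
tcp_pos: [0.3959, -0.3477, 0.2216]
eef_rot: [-179.9, -0.0, -97.4]
contact_force: [0.3, 0.6, 0.1]
gripper_width: 0.0876
gripper_force: 0.0
[[257.09767516 248.56426486]
 [305.23206435 251.38756808]
 [255.61609853  91.83360554]
 [308.71080911  91.42855649]]
```

View pics/w1.png

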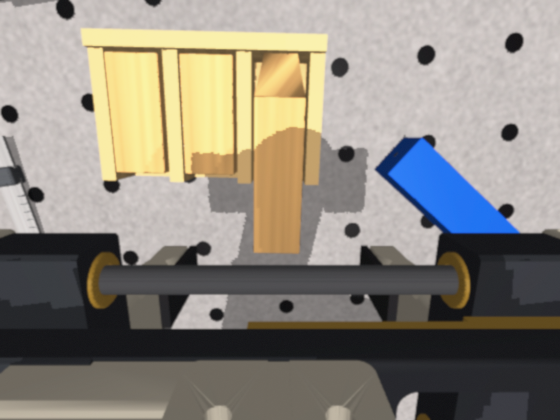

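The leg's top face shows corners at about (254,252), (301,251), (254,97) and (306,97), with the foot at (280,75). It lies in the right-hand slot as expected.

```bash
python3 - <<'E'
from h import *
from plant import r
z=np.load("w1.npz");C=[z[k] for k in z.files]
L=cast(C,[[254,252],[301,251.5],[254,97],[306,97]],.062);print(L.round(4))
d=(L[0]+L[1]-L[2]-L[3])[:2];print(np.linalg.norm(d)/2,np.degrees(np.arctan2(-d[0],d[1])))
g=(L[0]+L[1])[:2]/2-d/np.linalg.norm(d)*.056
s=r.get_state();Rt=R.from_euler("xyz",s["eef_rot"],degrees=True).as_matrix()
print(g,Rt.T@(np.r_[g,0.023]-s["tcp_pos"])/.03)
E
```

```text
[[ 0.4301 -0.2955  0.062 ]
 [ 0.3796 -0.2896  0.062 ]
 [ 0.4067 -0.4517  0.062 ]
 [ 0.3573 -0.4453  0.062 ]]
0.15760311674524327 -8.325327098373995
[ 0.39672099 -0.3479543 ] [-2.22971116e-03 -2.23822923e-02  6.61649445e+00]
```

```bash
python3 -m crank '[{"xyz":[0,0,5],"delta_rot":[0,0,0.6],"claw":0},{"xyz":[0,0,5],"delta_rot":[0,0,0.6],"claw":0},{"xyz":[0,0,5],"delta_rot":[0,0,0.6],"claw":0},{"xyz":[0,0,6.6],"delta_rot":[0,0,0.6],"claw":0},{"xyz":[0,0,6.6],"delta_rot":[0,0,0.6],"claw":0},{"xyz":[0,0,6.6],"delta_rot":[0,0,0.6],"claw":0},{"xyz":[0,0,6.6],"delta_rot":[0,0,0.6],"claw":1},{"xyz":[0,0,6.6],"delta_rot":[0,0,0.6],"claw":1},{"xyz":[0,0,6.6],"delta_rot":[0,0,0.6],"claw":1},{"xyz":[0,0,6.6],"delta_rot":[0,0,0.6],"claw":1},{"xyz":[0,0,6.6],"delta_rot":[0,0,0.6],"claw":1},{"xyz":[0,0,6.6],"delta_rot":[0,0,0.6],"claw":1}]' 55
```

```text
time_s: 5.18
tcp_pos: [0.3953, -0.3486, 0.0228]
eef_rot: [-180.0, -0.0, -98.2]
contact_force: [-0.2, 1.2, 4.4]
gripper_width: 0.0497
gripper_force: 54.9
```

```bash
python3 -m crank '[{"xyz":[0,0,-0.5],"delta_rot":[0,0,0],"claw":1},{"xyz":[0,0,-1.2],"delta_rot":[0,0,0],"claw":1},{"xyz":[0,0,-2],"delta_rot":[0,0,0],"claw":1},{"xyz":[0,0,-3],"delta_rot":[0,0,0],"claw":1},{"xyz":[0,0,-4],"delta_rot":[0,0,0],"claw":1},{"xyz":[0,0,-5],"delta_rot":[0,0,0],"claw":1},{"xyz":[0,0,-5.5],"delta_rot":[0,0,0],"claw":1},{"xyz":[0,0,-5.5],"delta_rot":[0,0,0],"claw":1},{"xyz":[0,0,-5.5],"delta_rot":[0,0,0],"claw":1}]' 55;  python3 - <<'E'
from h import *
from plant import optics,r
s=r.get_state();print(s["moment"],s["gripper_width"])
w=optics.capture("wrist")["img"];sd=optics.capture("side")["img"][60:300,250:450]
cv2.imwrite("pics/lift.png",np.hstack([cv2.resize(w,(400,300)),cv2.resize(sd,(400,480))[:300]]) if 0 else np.hstack([cv2.resize(w,(440,330)),cv2.resize(sd,(275,330))]))
E
```

```text
time_s: 6.3
tcp_pos: [0.3941, -0.348, 0.1863]
eef_rot: [179.9, 0.1, -98.2]
contact_force: [-0.5, -0.3, -3.4]
gripper_width: 0.05
gripper_force: 54.9
[ 0.1247902  -0.09123528 -0.00849175] 0.04997102081824046
```

View pics/lift.png

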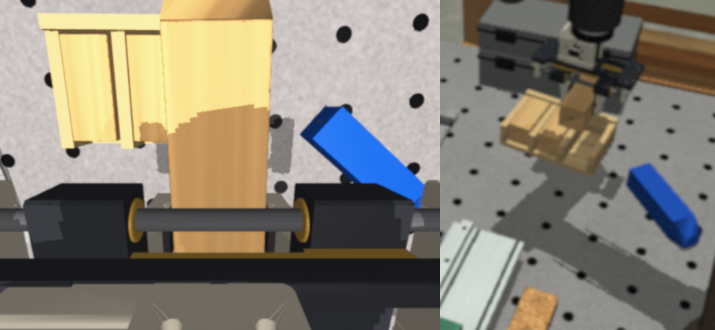

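The leg is held level in the jaws (left half), and the other two slots are undisturbed (right half). Next I carry it to just above the bed, clear of the fence.

```bash
python3 -m crank '[{"xyz":[-0.7,-0.1,-0.5],"delta_rot":[0,0,0],"claw":1},{"xyz":[-2,-0.1,-0.5],"delta_rot":[0,0,-1],"claw":1},{"xyz":[-3.5,-0.2,-0.5],"delta_rot":[0,0,-2],"claw":1},{"xyz":[-5,-0.3,-0.5],"delta_rot":[0,0,-3],"claw":1},{"xyz":[-6.5,-0.4,-0.5],"delta_rot":[0,0,-4],"claw":1},{"xyz":[-8,-0.5,-0.5],"delta_rot":[0,0,-5],"claw":1},{"xyz":[-9.5,-0.6,-0.5],"delta_rot":[0,0,-6],"claw":1},{"xyz":[-11,-0.8,-0.5],"delta_rot":[0,0,-6.9],"claw":1},{"xyz":[-12.5,-0.9,-0.5],"delta_rot":[0,0,-6.9],"claw":1},{"xyz":[-13.6,-1,0],"delta_rot":[0,0,-6.9],"claw":1},{"xyz":[-14.2,-1,0.5],"delta_rot":[0,0,-6.9],"claw":1},{"xyz":[-14.5,-1,1],"delta_rot":[0,0,-6.9],"claw":1},{"xyz":[-14.5,-1,1.7],"delta_rot":[0,0,-6.9],"claw":1},{"xyz":[-14.5,-1,2.3],"delta_rot":[0,0,-6.9],"claw":1},{"xyz":[-14.5,-1,2.5],"delta_rot":[0,0,-6.9],"claw":1},{"xyz":[-14.5,-1,2.5],"delta_rot":[0,0,-6.9],"claw":1}]'; python3 - <<'E'
from h import *
from plant import optics,r
s=r.get_state();c=optics.capture("wrist");C=cam(c,s);np.savez("w2.npz",*C)
t=optics.capture("top")
cv2.imwrite("pics/w2.png",np.vstack([np.hstack([cv2.resize(c["img"],(400,300)),cv2.resize(t["img"][110:260,130:330],(400,300))])]))
cv2.imwrite("pics/w2raw.png",c["img"])
E
```

```text
time_s: 8.4
tcp_pos: [0.4866, 0.0771, 0.1122]
eef_rot: [179.9, -0.0, -91.4]
contact_force: [-0.4, -0.2, -4.0]
gripper_width: 0.0497
gripper_force: 54.9
```

View pics/w2.png

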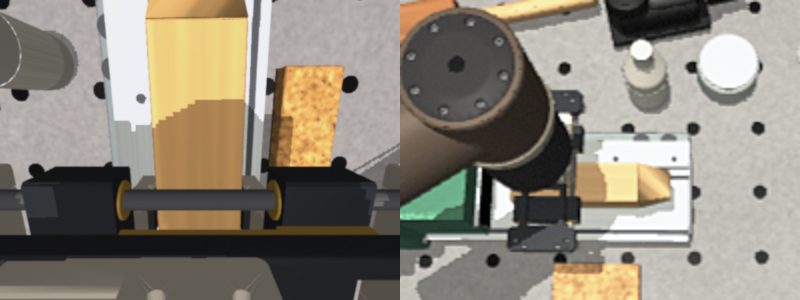

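The leg hangs over the bed between the fence (dotted strip, left in the wrist half) and the bed's near edge (right, about half-image u=268). Next I check the clearances from the edge profile.

```bash
python3 - <<'E'
from h import *
z=np.load("w2.npz");C=[z[k] for k in z.files];im=cv2.cvtColor(cv2.imread("pics/w2raw.png"),6).astype(int)
for row in (8,40,80):
    g=np.diff(im[row],n=1);e=[u for u in range(100,420) if abs(g[u])>22 and not(205<u<345)]
    print(row,[(u,int(g[u]),round(float(cast(C,[[u+.5,row]],.06)[0,0]),4)) for u in e], cast(C,[[280,row]],.06)[0,1].round(3))
print(proj(C,[[.5196,-.09,.06],[.4196,-.09,.06],[.5596,-.09,.06],[.5196,-.09,.075]]))
E
```

```text
8 [(120, -31, 0.578), (121, -37, 0.5774), (133, 29, 0.5703), (134, 25, 0.5697), (143, 24, 0.5643), (144, 24, 0.5637), (353, -27, 0.4394), (354, -75, 0.4388), (355, -36, 0.4382), (363, 35, 0.4334), (364, 59, 0.4328), (365, 34, 0.4322), (379, -30, 0.4239)] -0.062
40 [(135, -25, 0.5714), (136, -29, 0.5708), (146, 52, 0.5647), (147, 55, 0.5641), (203, -23, 0.53), (346, 23, 0.443), (347, 24, 0.4424), (351, -50, 0.44), (352, -44, 0.4393), (353, -24, 0.4387), (361, 43, 0.4339), (362, 56, 0.4333), (363, 23, 0.4326), (377, -36, 0.4241)] -0.045
80 [(107, 23, 0.592), (108, 25, 0.5914), (150, 36, 0.5651), (151, 36, 0.5645), (349, -23, 0.4404), (350, -65, 0.4398), (351, -41, 0.4392), (359, 49, 0.4342), (360, 54, 0.4335), (374, -28, 0.4248), (375, -24, 0.4241)] -0.022
[[215.30843523 -45.84138328]
 [389.8910261  -50.60688425]
 [145.75061536 -43.94269536]
 [209.77059685 -62.02262268]]
```

```bash
python3 -m crank '[{"xyz":[0,0.67,0],"delta_rot":[0,0,0],"claw":1},{"xyz":[0,0.67,0.5],"delta_rot":[0,0,0],"claw":1},{"xyz":[0,0.67,0.9],"delta_rot":[0,0,0],"claw":1},{"xyz":[0,0.67,1.15],"delta_rot":[0,0,0],"claw":1},{"xyz":[0,0.67,1.25],"delta_rot":[0,0,0],"claw":1},{"xyz":[0,0.67,1.3],"delta_rot":[0,0,0],"claw":1},{"xyz":[0,0.67,1.35],"delta_rot":[0,0,0],"claw":1},{"xyz":[0,0.67,1.35],"delta_rot":[0,0,0],"claw":1}]'
```

```text
time_s: 9.5
tcp_pos: [0.4668, 0.0783, 0.0721]
eef_rot: [-180.0, 0.0, -91.3]
contact_force: [-0.0, 0.1, -2.7]
gripper_width: 0.0496
gripper_force: 54.9
```

```bash
python3 -m crank '[{"xyz":[0,0,0.05],"delta_rot":[0,0,0],"claw":1},{"xyz":[0,0,0.05],"delta_rot":[0,0,0],"claw":0.3},{"xyz":[0,0,0.05],"delta_rot":[0,0,0],"claw":0.3},{"xyz":[0,0,0.05],"delta_rot":[0,0,0],"claw":0.3},{"xyz":[0,0,-1],"delta_rot":[0,0,0],"claw":0.3},{"xyz":[0,0,-2.5],"delta_rot":[0,0,0],"claw":0.3},{"xyz":[0,0,-4],"delta_rot":[0,0,0],"claw":0},{"xyz":[1.5,0,-4],"delta_rot":[0,0,0],"claw":0},{"xyz":[2.8,0,-4],"delta_rot":[0,0,0],"claw":0},{"xyz":[2.8,0,-4],"delta_rot":[0,0,0],"claw":0},{"xyz":[2.8,0,-4],"delta_rot":[0,0,0],"claw":0}]'; python3 - <<'E'
from h import *
from plant import optics,r
s=r.get_state();c=optics.capture("wrist");C=cam(c,s);np.savez("w3.npz",*C)
cv2.imwrite("pics/w3.png",c["img"])
E
```

```text
time_s: 10.88
tcp_pos: [0.4649, -0.0058, 0.1921]
eef_rot: [-180.0, 0.0, -91.4]
contact_force: [0.4, 1.1, -0.3]
gripper_width: 0.0877
gripper_force: 0.0
```

View pics/w3.png

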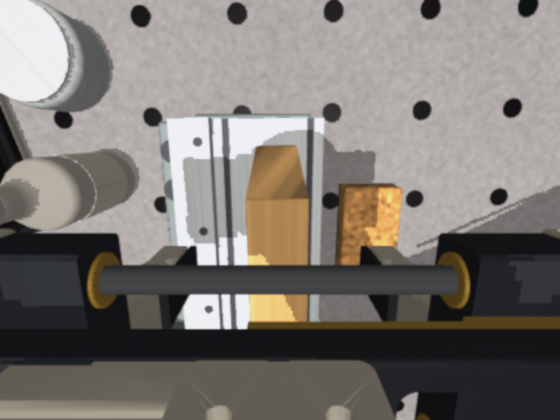

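The leg lies on the bed. Its taper shoulder is at about (247,198)-(304,198), the fence lines at u≈213-228, and the bed's end at row 118.

```bash
python3 - <<'E'
from h import *
z=np.load("w3.npz");C=[z[k] for k in z.files];im=cv2.cvtColor(cv2.imread("pics/w3.png"),6).astype(int)
print(cast(C,[[247,198],[304,198]],.11).round(4),cast(C,[[258,147],[296,147]],.101).round(4),cast(C,[[165,118],[322,118]],.06).round(4))
for row in (130,160,210,240):
    g=np.diff(im[row]);print(row,[(u,int(g[u]),cast(C,[[u+.5,row]],.06)[0,:2].round(4).tolist(),cast(C,[[u+.5,row]],.11)[0,:2].round(4).tolist()) for u in range(155,335) if abs(g[u])>25 and (u<230 or u>240) and abs(g[u])>=max(abs(g[u-1]),abs(g[u+1]))])
E
```

```text
[[ 0.4898 -0.0246  0.11  ]
 [ 0.4451 -0.0236  0.11  ]] [[ 0.4802 -0.0632  0.101 ]
 [ 0.4505 -0.0625  0.101 ]] [[ 0.5645 -0.0891  0.06  ]
 [ 0.4249 -0.0858  0.06  ]]
130 [(208, -76, [0.5266, -0.0779], [0.5159, -0.0766]), (212, 57, [0.5231, -0.0778], [0.5129, -0.0766]), (221, -68, [0.515, -0.0776], [0.5062, -0.0764]), (228, 55, [0.5087, -0.0775], [0.501, -0.0763]), (306, -42, [0.4387, -0.0758], [0.4431, -0.0749]), (313, 66, [0.4324, -0.0757], [0.4379, -0.0748]), (323, -34, [0.4235, -0.0755], [0.4305, -0.0746])]
160 [(169, 59, [0.5646, -0.0522], [0.5473, -0.0554]), (182, -29, [0.5526, -0.052], [0.5374, -0.0551]), (210, -33, [0.5269, -0.0513], [0.5161, -0.0546]), (213, 33, [0.5241, -0.0513], [0.5138, -0.0546]), (222, -40, [0.5159, -0.0511], [0.507, -0.0544]), (229, 39, [0.5095, -0.0509], [0.5017, -0.0543]), (252, -28, [0.4883, -0.0504], [0.4842, -0.0539]), (306, -52, [0.4388, -0.0493], [0.4431, -0.0529]), (312, 43, [0.4332, -0.0491], [0.4386, -0.0528]), (322, -28, [0.4241, -0.0489], [0.431, -0.0526])]
210 [(156, -40, [0.5821, -0.0055], [0.5618, -0.0167]), (165, 49, [0.5735, -0.0053], [0.5547, -0.0165]), (186, -41, [0.5535, -0.0048], [0.5381, -0.0161]), (212, -31, [0.5286, -0.0042], [0.5175, -0.0156]), (215, 31, [0.5258, -0.0042], [0.5152, -0.0156]), (216, 31, [0.5248, -0.0041], [0.5144, -0.0156]), (225, -50, [0.5162, -0.0039], [0.5072, -0.0154]), (308, -32, [0.4369, -0.0021], [0.4416, -0.0138]), (311, 41, [0.434, -0.002], [0.4392, -0.0138])]
240 [(176, 29, [0.5662, 0.0251], [0.5486, 0.0086]), (193, -37, [0.5495, 0.0255], [0.5348, 0.0089]), (214, -30, [0.529, 0.026], [0.5178, 0.0093]), (218, 58, [0.525, 0.026], [0.5146, 0.0094]), (226, -63, [0.5172, 0.0262], [0.5081, 0.0096]), (246, -47, [0.4976, 0.0267], [0.4919, 0.0099]), (307, -27, [0.4379, 0.0281], [0.4424, 0.0111]), (310, 42, [0.4349, 0.0282], [0.44, 0.0112]), (320, -28, [0.4251, 0.0284], [0.4319, 0.0114])]
```

```bash
python3 -m crank '[{"xyz":[0,-0.09,2],"delta_rot":[0,0,0],"claw":0},{"xyz":[0,-0.09,3.2],"delta_rot":[0,0,0],"claw":0},{"xyz":[0,-0.09,3.73],"delta_rot":[0,0,-0.1],"claw":0},{"xyz":[0,-0.09,3.73],"delta_rot":[0,0,-0.1],"claw":1},{"xyz":[0,-0.09,3.73],"delta_rot":[0,0,-0.1],"claw":1},{"xyz":[0,-0.09,3.73],"delta_rot":[0,0,-0.1],"claw":1},{"xyz":[0,-0.09,3.73],"delta_rot":[0,0,-0.1],"claw":1},{"xyz":[0,-0.09,3.73],"delta_rot":[0,0,-0.1],"claw":1},{"xyz":[0,-0.09,3.73],"delta_rot":[0,0,-0.1],"claw":1}]' 25
```

```text
time_s: 12.05
tcp_pos: [0.4675, -0.0058, 0.0807]
eef_rot: [-180.0, 0.0, -91.2]
contact_force: [-3.1, 0.5, 6.3]
gripper_width: 0.05
gripper_force: 24.9
```

```bash
python3 -m crank '[{"xyz":[0,-0.2,0],"delta_rot":[0,0,0],"claw":1},{"xyz":[0,-0.4,0],"delta_rot":[0,0,0],"claw":1},{"xyz":[0,-0.6,0],"delta_rot":[0,0,0],"claw":1},{"xyz":[0,-0.8,0],"delta_rot":[0,0,0],"claw":1},{"xyz":[0,-0.9,0],"delta_rot":[0,0,0],"claw":1},{"xyz":[0,-0.9,0],"delta_rot":[0,0,0],"claw":1}]'
```

```text
time_s: 12.8
tcp_pos: [0.4943, -0.0067, 0.0807]
eef_rot: [180.0, -0.0, -91.2]
contact_force: [-3.3, -0.1, 6.9]
gripper_width: 0.0501
gripper_force: 24.9
```

```bash
python3 -m crank '[{"xyz":[0,-0.05,-0.03],"delta_rot":[0,0,0],"claw":1},{"xyz":[0,-0.1,-0.03],"delta_rot":[0,0,0],"claw":1},{"xyz":[0,-0.1,-0.03],"delta_rot":[0,0,0],"claw":1}]'
```

```text
time_s: 13.18
tcp_pos: [0.4976, -0.0065, 0.0809]
eef_rot: [180.0, -0.0, -91.2]
contact_force: [-0.4, -0.4, -2.8]
gripper_width: 0.05
gripper_force: 24.9
```

```bash
python3 -m crank '[{"xyz":[0,-0.04,0],"delta_rot":[0,0,0],"claw":1},{"xyz":[0,-0.04,0],"delta_rot":[0,0,0],"claw":1}]'
```

```text
time_s: 13.42
tcp_pos: [0.4988, -0.0065, 0.081]
eef_rot: [180.0, -0.0, -91.2]
contact_force: [-0.4, 0.1, -2.2]
gripper_width: 0.0498
gripper_force: 24.9
```

```bash
python3 -m crank '[{"xyz":[0,-0.04,0],"delta_rot":[0,0,0],"claw":1},{"xyz":[0,-0.04,0],"delta_rot":[0,0,0],"claw":1}]'
```

```text
time_s: 13.68
tcp_pos: [0.499, -0.0066, 0.0808]
eef_rot: [179.9, -0.0, -91.2]
contact_force: [-4.0, 0.8, 0.0]
gripper_width: 0.0499
gripper_force: 24.9
```

Contact with the fence is felt at -4 N. Next I slide in towards the mouth with a weaker grip, so the leg slips in the jaws before it could be rammed.

```bash
python3 -m crank '[{"xyz":[-0.2,0.02,0],"delta_rot":[0,0,0],"claw":1},{"xyz":[-0.5,0.02,0],"delta_rot":[0,0,0],"claw":1},{"xyz":[-0.8,0.02,0],"delta_rot":[0,0,0],"claw":1},{"xyz":[-1.1,0.02,0],"delta_rot":[0,0,0],"claw":1},{"xyz":[-1.3,0.02,0],"delta_rot":[0,0,0],"claw":1},{"xyz":[-1.3,0.02,0],"delta_rot":[0,0,0],"claw":1}]' 12
```

```text
time_s: 14.42
tcp_pos: [0.4999, 0.0336, 0.0809]
eef_rot: [180.0, 0.0, -91.2]
contact_force: [-6.2, 3.4, -1.7]
gripper_width: 0.0498
gripper_force: 11.9
```

```bash
python3 -m crank '[{"xyz":[-0.2,0,0],"delta_rot":[0,0,0],"claw":1},{"xyz":[-0.4,0,0],"delta_rot":[0,0,0],"claw":1},{"xyz":[-0.6,0,0],"delta_rot":[0,0,0],"claw":1},{"xyz":[-0.8,0,0],"delta_rot":[0,0,0],"claw":1},{"xyz":[-0.8,0,0],"delta_rot":[0,0,0],"claw":1}]'
```

```text
time_s: 15.05
tcp_pos: [0.5004, 0.0571, 0.081]
eef_rot: [180.0, 0.0, -91.2]
contact_force: [-5.6, 0.8, -1.6]
gripper_width: 0.05
gripper_force: 11.9
```

```bash
python3 -m crank '[{"xyz":[-0.05,0.03,0],"delta_rot":[0,0,0],"claw":1},{"xyz":[-0.1,0.03,0],"delta_rot":[0,0,0],"claw":1},{"xyz":[-0.15,0.03,0],"delta_rot":[0,0,0],"claw":1},{"xyz":[-0.2,0.03,0],"delta_rot":[0,0,0],"claw":1},{"xyz":[-0.2,0.03,0],"delta_rot":[0,0,0],"claw":1}]'
```

```text
time_s: 15.68
tcp_pos: [0.5004, 0.063, 0.0812]
eef_rot: [-179.9, 0.0, -91.2]
contact_force: [-0.5, 0.4, -2.2]
gripper_width: 0.0501
gripper_force: 12.0
```

```bash
python3 -m crank '[{"xyz":[-0.04,0,0],"delta_rot":[0,0,0],"claw":1},{"xyz":[-0.08,0,0],"delta_rot":[0,0,0],"claw":1},{"xyz":[-0.12,0,0],"delta_rot":[0,0,0],"claw":1},{"xyz":[-0.12,0,0],"delta_rot":[0,0,0],"claw":1}]'
```

```text
time_s: 16.18
tcp_pos: [0.5001, 0.0663, 0.0811]
eef_rot: [-180.0, 0.0, -91.2]
contact_force: [0.7, -0.1, -2.5]
gripper_width: 0.0503
gripper_force: 12.0
```

```bash
cat > g.py <<'E'
import sys
from plant import r
sys.exit(r.get_state()["contact_force"][1]<-2.5)
E
python3 -m crank '[{"xyz":[-0.03,0,0],"delta_rot":[0,0,0],"claw":1},{"xyz":[-0.06,0,0],"delta_rot":[0,0,0],"claw":1},{"xyz":[-0.08,0,0],"delta_rot":[0,0,0],"claw":1},{"xyz":[-0.08,0,0],"delta_rot":[0,0,0],"claw":1}]' 10 | grep -E "tcp|cont" && python3 g.py && python3 -m crank '[{"xyz":[-0.03,0,0],"delta_rot":[0,0,0],"claw":1},{"xyz":[-0.06,0,0],"delta_rot":[0,0,0],"claw":1},{"xyz":[-0.08,0,0],"delta_rot":[0,0,0],"claw":1},{"xyz":[-0.08,0,0],"delta_rot":[0,0,0],"claw":1}]' 10 | grep -E "tcp|cont" && python3 g.py && python3 -m crank '[{"xyz":[-0.03,0,0],"delta_rot":[0,0,0],"claw":1},{"xyz":[-0.06,0,0],"delta_rot":[0,0,0],"claw":1},{"xyz":[-0.08,0,0],"delta_rot":[0,0,0],"claw":1},{"xyz":[-0.08,0,0],"delta_rot":[0,0,0],"claw":1}]' 10 | grep -E "tcp|cont"
```

```text
tcp_pos: [0.5, 0.0686, 0.0811]
contact_force: [-0.1, -0.4, -1.4]False
```

```bash
sed -i 's/sys.exit(\(.*\))$/sys.exit(int(\1))/' g.py
python3 -m crank '[{"xyz":[-0.03,0,0],"delta_rot":[0,0,0],"claw":1},{"xyz":[-0.06,0,0],"delta_rot":[0,0,0],"claw":1},{"xyz":[-0.08,0,0],"delta_rot":[0,0,0],"claw":1},{"xyz":[-0.08,0,0],"delta_rot":[0,0,0],"claw":1}]' 10 | grep -E "tcp|cont" && python3 g.py && python3 -m crank '[{"xyz":[-0.03,0,0],"delta_rot":[0,0,0],"claw":1},{"xyz":[-0.06,0,0],"delta_rot":[0,0,0],"claw":1},{"xyz":[-0.08,0,0],"delta_rot":[0,0,0],"claw":1},{"xyz":[-0.08,0,0],"delta_rot":[0,0,0],"claw":1}]' 10 | grep -E "tcp|cont" && python3 g.py && python3 -m crank '[{"xyz":[-0.03,0,0],"delta_rot":[0,0,0],"claw":1},{"xyz":[-0.06,0,0],"delta_rot":[0,0,0],"claw":1},{"xyz":[-0.08,0,0],"delta_rot":[0,0,0],"claw":1},{"xyz":[-0.08,0,0],"delta_rot":[0,0,0],"claw":1}]' 10 | grep -E "tcp|cont"
```

```text
tcp_pos: [0.5001, 0.071, 0.0811]
contact_force: [0.1, 0.8, -1.7]
tcp_pos: [0.5002, 0.0734, 0.0811]
contact_force: [0.0, -0.9, -2.6]
tcp_pos: [0.5002, 0.0758, 0.0811]
contact_force: [-0.7, -0.7, -2.0]
```

```bash

python3 -m crank '[{"xyz":[-0.03,0,0],"delta_rot":[0,0,0],"claw":1},{"xyz":[-0.06,0,0],"delta_rot":[0,0,0],"claw":1},{"xyz":[-0.08,0,0],"delta_rot":[0,0,0],"claw":1},{"xyz":[-0.08,0,0],"delta_rot":[0,0,0],"claw":1}]' 10 | grep -E "tcp|cont" && python3 g.py && python3 -m crank '[{"xyz":[-0.03,0,0],"delta_rot":[0,0,0],"claw":1},{"xyz":[-0.06,0,0],"delta_rot":[0,0,0],"claw":1},{"xyz":[-0.08,0,0],"delta_rot":[0,0,0],"claw":1},{"xyz":[-0.08,0,0],"delta_rot":[0,0,0],"claw":1}]' 10 | grep -E "tcp|cont" && python3 g.py && python3 -m crank '[{"xyz":[-0.03,0,0],"delta_rot":[0,0,0],"claw":1},{"xyz":[-0.06,0,0],"delta_rot":[0,0,0],"claw":1},{"xyz":[-0.08,0,0],"delta_rot":[0,0,0],"claw":1},{"xyz":[-0.08,0,0],"delta_rot":[0,0,0],"claw":1}]' 10 | grep -E "tcp|cont"
```

```text
tcp_pos: [0.5002, 0.0782, 0.081]
contact_force: [-0.1, 0.1, -2.3]
tcp_pos: [0.5003, 0.0807, 0.0811]
contact_force: [-0.1, -0.0, -2.8]
tcp_pos: [0.5003, 0.083, 0.0811]
contact_force: [-0.1, 0.6, -1.9]
```

```bash

python3 -m crank '[{"xyz":[-0.03,0,0],"delta_rot":[0,0,0],"claw":1},{"xyz":[-0.06,0,0],"delta_rot":[0,0,0],"claw":1},{"xyz":[-0.08,0,0],"delta_rot":[0,0,0],"claw":1},{"xyz":[-0.08,0,0],"delta_rot":[0,0,0],"claw":1}]' 10 | grep -E "tcp|cont" && python3 g.py && python3 -m crank '[{"xyz":[-0.03,0,0],"delta_rot":[0,0,0],"claw":1},{"xyz":[-0.06,0,0],"delta_rot":[0,0,0],"claw":1},{"xyz":[-0.08,0,0],"delta_rot":[0,0,0],"claw":1},{"xyz":[-0.08,0,0],"delta_rot":[0,0,0],"claw":1}]' 10 | grep -E "tcp|cont" && python3 g.py && python3 -m crank '[{"xyz":[-0.03,0,0],"delta_rot":[0,0,0],"claw":1},{"xyz":[-0.06,0,0],"delta_rot":[0,0,0],"claw":1},{"xyz":[-0.08,0,0],"delta_rot":[0,0,0],"claw":1},{"xyz":[-0.08,0,0],"delta_rot":[0,0,0],"claw":1}]' 10 | grep -E "tcp|cont"
```

```text
tcp_pos: [0.5004, 0.0854, 0.0811]
contact_force: [0.1, 0.1, -2.7]
tcp_pos: [0.5005, 0.0878, 0.0811]
contact_force: [0.3, -0.1, -2.6]
tcp_pos: [0.5005, 0.0902, 0.0811]
contact_force: [0.5, 0.5, -2.9]
```

```bash

python3 -m crank '[{"xyz":[-0.03,0,0],"delta_rot":[0,0,0],"claw":1},{"xyz":[-0.06,0,0],"delta_rot":[0,0,0],"claw":1},{"xyz":[-0.08,0,0],"delta_rot":[0,0,0],"claw":1},{"xyz":[-0.08,0,0],"delta_rot":[0,0,0],"claw":1}]' 10 | grep -E "tcp|cont" && python3 g.py && python3 -m crank '[{"xyz":[-0.03,0,0],"delta_rot":[0,0,0],"claw":1},{"xyz":[-0.06,0,0],"delta_rot":[0,0,0],"claw":1},{"xyz":[-0.08,0,0],"delta_rot":[0,0,0],"claw":1},{"xyz":[-0.08,0,0],"delta_rot":[0,0,0],"claw":1}]' 10 | grep -E "tcp|cont" && python3 g.py && python3 -m crank '[{"xyz":[-0.03,0,0],"delta_rot":[0,0,0],"claw":1},{"xyz":[-0.06,0,0],"delta_rot":[0,0,0],"claw":1},{"xyz":[-0.08,0,0],"delta_rot":[0,0,0],"claw":1},{"xyz":[-0.08,0,0],"delta_rot":[0,0,0],"claw":1}]' 10 | grep -E "tcp|cont"
```

```text
tcp_pos: [0.5005, 0.0926, 0.0811]
contact_force: [-1.1, 0.1, -2.2]
tcp_pos: [0.5006, 0.095, 0.0811]
contact_force: [0.7, -1.9, -2.2]
tcp_pos: [0.5005, 0.0971, 0.081]
contact_force: [0.1, -2.7, -2.4]
```

```bash

python3 -m crank '[{"xyz":[-0.03,0,0],"delta_rot":[0,0,0],"claw":1},{"xyz":[-0.05,0,0],"delta_rot":[0,0,0],"claw":1},{"xyz":[-0.05,0,0],"delta_rot":[0,0,0],"claw":1}]' 10; python3 -c "
from plant import r;print(r.get_state()['contact_force'])"
```

```text
time_s: 23.05
tcp_pos: [0.5001, 0.098, 0.0809]
eef_rot: [179.9, -0.1, -91.2]
contact_force: [-0.1, -5.2, -1.8]
gripper_width: 0.0497
gripper_force: 10.0
[-0.09067314 -5.15103569 -1.84174741]
```

```bash

python3 -m crank '[{"xyz":[-0.03,0,0],"delta_rot":[0,0,0],"claw":1},{"xyz":[-0.03,0,0],"delta_rot":[0,0,0],"claw":1},{"xyz":[-0.03,0,0],"delta_rot":[0,0,0],"claw":1}]' 10
```

```text
time_s: 23.42
tcp_pos: [0.4997, 0.0985, 0.0808]
eef_rot: [179.9, -0.1, -91.2]
contact_force: [-0.1, -7.2, -0.4]
gripper_width: 0.0498
gripper_force: 10.0
```

Solid at the end stop (-7 N). Now I nudge the leg to the fence, ease off, release and rise.

```bash

python3 -m crank '[{"xyz":[0.02,-0.04,0.02],"delta_rot":[0,0,0],"claw":1},{"xyz":[0.02,-0.07,0.02],"delta_rot":[0,0,0],"claw":1},{"xyz":[0.02,-0.07,0.02],"delta_rot":[0,0,0],"claw":1}]' 10
```

```text
time_s: 23.8
tcp_pos: [0.5009, 0.0979, 0.0806]
eef_rot: [179.8, -0.1, -91.2]
contact_force: [-7.6, -5.2, 8.1]
gripper_width: 0.0503
gripper_force: 10.1
```

```bash

python3 -m crank '[{"xyz":[0,0.03,0],"delta_rot":[0,0,0],"claw":1},{"xyz":[0,0.03,0],"delta_rot":[0,0,0],"claw":0.3},{"xyz":[0,0.03,0],"delta_rot":[0,0,0],"claw":0.3},{"xyz":[0,0.03,0],"delta_rot":[0,0,0],"claw":0.3},{"xyz":[0,0.03,-1],"delta_rot":[0,0,0],"claw":0.2},{"xyz":[0,0.03,-2.5],"delta_rot":[0,0,0],"claw":0.2},{"xyz":[2,0.03,-4.5],"delta_rot":[0,0,0],"claw":1},{"xyz":[2,0.03,-5.8],"delta_rot":[0,0,0],"claw":1},{"xyz":[2,0.03,-5.8],"delta_rot":[0,0,0],"claw":1},{"xyz":[2,0.03,-5.8],"delta_rot":[0,0,0],"claw":1}]' 10;  python3 - <<'E'
from h import *
from plant import optics,r
s=r.get_state();c=optics.capture("wrist");C=cam(c,s);np.savez("w4.npz",*C)
t=optics.capture("side")
cv2.imwrite("pics/w4.png",np.hstack([cv2.resize(c["img"],(400,300)),cv2.resize(t["img"][210:330,130:290],(400,300))]));cv2.imwrite("pics/w4raw.png",c["img"])
o=np.array([.5277,.18,0]);M=R.from_euler("z",-1.2,degrees=True).as_matrix()
P=[o+M@np.array(q) for q in([0.060,-.021,.126],[.029,-.021,.2],[.127,-.021,.16],[-.025,-.14,.11],[-.025,-.1,.11])]
print(np.round(P,4),proj(cam(t),P).round(),proj(C,P).round())
E
```

```text
time_s: 25.05
tcp_pos: [0.5004, 0.0392, 0.2543]
eef_rot: [-180.0, 0.0, -91.2]
contact_force: [-0.5, 0.2, -0.7]
gripper_width: 0.0357
gripper_force: 0.0
[[0.5872 0.1577 0.126 ]
 [0.5563 0.1584 0.2   ]
 [0.6542 0.1563 0.16  ]
 [0.4998 0.0406 0.11  ]
 [0.5006 0.0805 0.11  ]] [[204. 279.]
 [213. 263.]
 [174. 261.]
 [262. 254.]
 [255. 267.]] [[198. 321.]
 [213. 373.]
 [117. 342.]
 [280. 205.]
 [280. 244.]]
```

View pics/w4.png

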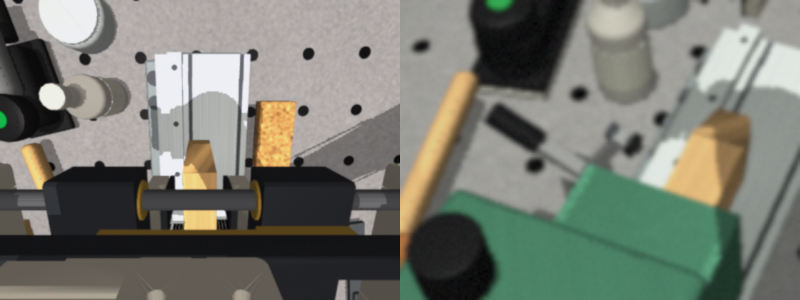

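The leg lies along the fence with its square end under the hood. The clamp is open with its handle at (515,128) and arm at (620,135) in the side half, which matches the prediction. I sweep it over with shut fingers.

```bash

python3 -m crank '[{"xyz":[-1,-1,0],"delta_rot":[0,0,0],"claw":1},{"xyz":[-2,-2,0],"delta_rot":[0,0,0],"claw":1},{"xyz":[-3,-3,0],"delta_rot":[0,0,0],"claw":1},{"xyz":[-4,-3.5,0],"delta_rot":[0,0,0],"claw":1},{"xyz":[-4,-3.5,0],"delta_rot":[0,0,0],"claw":1},{"xyz":[-4,-3.5,1.2],"delta_rot":[0,0,0],"claw":1},{"xyz":[-4,-3.5,2.2],"delta_rot":[0,0,0],"claw":1},{"xyz":[-4,-3.5,2.2],"delta_rot":[0,0,0],"claw":1}]' 10
```

```text
time_s: 26.15
tcp_pos: [0.606, 0.1558, 0.1854]
eef_rot: [179.7, -0.2, -91.2]
contact_force: [0.2, 0.6, 0.9]
gripper_width: 0.0003
gripper_force: 0.0
```

```bash

python3 -m crank '[{"xyz":[0,0.3,0],"delta_rot":[0,0,0],"claw":1},{"xyz":[0,0.6,0],"delta_rot":[0,0,0],"claw":1},{"xyz":[0,0.8,0],"delta_rot":[0,0,0],"claw":1},{"xyz":[0,1,0.1],"delta_rot":[0,0,0],"claw":1},{"xyz":[0,1.2,0.2],"delta_rot":[0,0,0],"claw":1},{"xyz":[0,1.4,0.3],"delta_rot":[0,0,0],"claw":1},{"xyz":[0,1.6,0.3],"delta_rot":[0,0,0],"claw":1}]' 10
```

```text
time_s: 27.02
tcp_pos: [0.5595, 0.1577, 0.179]
eef_rot: [180.0, -0.0, -91.2]
contact_force: [0.8, -0.2, -0.2]
gripper_width: 0.0004
gripper_force: 0.1
```

```bash

python3 -m crank '[{"xyz":[0,0.2,0],"delta_rot":[0,0,0],"claw":1},{"xyz":[0,0.4,0.1],"delta_rot":[0,0,0],"claw":1},{"xyz":[0,0.6,0.2],"delta_rot":[0,0,0],"claw":1},{"xyz":[0,0.6,0.2],"delta_rot":[0,0,0],"claw":1}]' 10
```

```text
time_s: 27.52
tcp_pos: [0.5415, 0.1581, 0.1732]
eef_rot: [180.0, -0.0, -91.2]
contact_force: [0.5, 0.5, 0.7]
gripper_width: 0.0002
gripper_force: 0.0
```

Now I rise, back away and look.

```bash

python3 -m crank '[{"xyz":[0,0,-1],"delta_rot":[0,0,0],"claw":1},{"xyz":[0,0,-2.5],"delta_rot":[0,0,0],"claw":1},{"xyz":[0,0,-4],"delta_rot":[0,0,0],"claw":1},{"xyz":[1.5,0,-4.5],"delta_rot":[0,0,0],"claw":1},{"xyz":[3.5,0,-4.5],"delta_rot":[0,0,0],"claw":1},{"xyz":[5.5,0,-4.5],"delta_rot":[0,0,0],"claw":1},{"xyz":[7,0,-4.5],"delta_rot":[0,0,0],"claw":1},{"xyz":[7,0,-4.5],"delta_rot":[0,0,0],"claw":1}]' 10;  python3 - <<'E'
from h import *
from plant import optics,r
s=r.get_state();c=optics.capture("wrist")
t=optics.capture("side");u=optics.capture("top")
cv2.imwrite("pics/w5.png",np.hstack([cv2.resize(u["img"][115:235,140:300],(400,300)),cv2.resize(t["img"][210:330,130:290],(400,300))]))
o=np.array([.5277,.18,0]);M=R.from_euler("z",-1.2,degrees=True).as_matrix()
P=[o+M@np.array(q) for q in([-.02,-.021,.132],[.06,-.021,.201],[.06,-.021,.25])]
print((proj(cam(t),P)-[130,210])*2.5,(proj(cam(u),P)-[140,115])*2.5)
E
```

```text
time_s: 28.52
tcp_pos: [0.5374, -0.0544, 0.3086]
eef_rot: [-180.0, -0.0, -91.4]
contact_force: [-0.1, 0.2, -0.2]
gripper_width: 0.0002
gripper_force: 0.0
[[268.69163348 198.06808648]
 [172.7529414  120.43725815]
 [164.34454173  82.46262124]] [[ 90.34345732 197.97112627]
 [ 76.78357347 101.47235527]
 [ 62.23865131  84.07784447]]
```

View pics/w5.png

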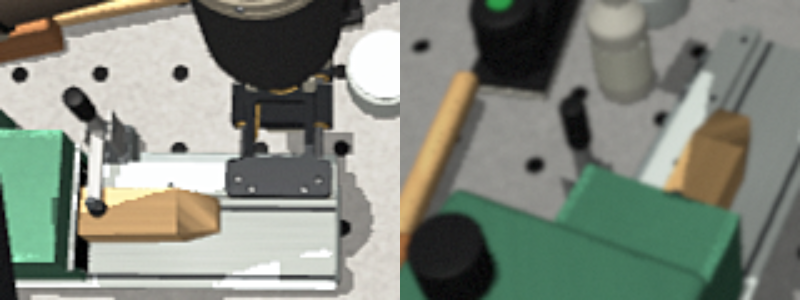

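The clamp is down: its pad is on the leg at (97,205), and the handle is upright at (80,103) in the top half and (575,122) in the side half. Both are within 3 px of the closed prediction. The leg is snug and under the hood, so I hand in.

```bash
python3 -c "
from plant import job;print(job.close_job())"
```

```text
the job is handed in; nothing more can be done
None
```

The leg is in the boring machine, snug to the fence and felt solid against the end stop at about 7 N; the clamp is closed on it and the job was handed in at about 29 s, with no verdict returned.

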